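# Free the circuit board wedged askew in an instrument shell

## Task

A circuit board has been dropped askew into the open instrument shell and is wedged: one corner is caught under the side rim and the opposite corner rides on top of the other rim. Take it by its finned cooler, turn it square and level while it is still down inside the shell so that its corners come free, then lift it out and lay it down, not drop it, flat in the middle of the grey mat and let go. Leave the computer mouse and the small jar where they stand.

Things in the scene. Friction and masses are not known exactly. Their poses are not given: they have to be found in the camera images.
- board_sink (a point): Centre of the finned aluminium cooler standing on the middle of the loose circuit board (0.2 to 0.4 kg in all). The cooler is a block 34 x 34 mm in plan, 56 mm tall; either side pair can be gripped. This point is 28 mm below its top and 32 mm above the board's underside. Axes as the board: x along its length, y across, z square to it, out of the cooled face.
- board_under (a point): Middle of the board's underside; same axes. The board is a dark green rigid plate 150 mm (x) x 94 mm (y) x 4 mm; its other parts stand at most 12 mm above it, at least 12 mm from the cooler. At the start it is tilted about 14 degrees and turned about 19 degrees from the shell's length.
- case_floor (a point): Middle of the inner floor of the fixed, open, light grey instrument shell, 5 mm above the bench; x along its length, y across, z up. Outside 208 x 144 mm, 35 mm tall; inside 200 x 136 mm.
- case_rim (a point): Middle of the shell's mouth, at the level of the rims' tops, 30 mm above its inner floor; axes as the floor's. Rims 4 mm thick reach inwards along both long sides, leaving a clear opening of 200 mm (x) x 108 mm (y). The board starts with one corner on top of the +y rim and the opposite one under the -y rim, by about 12 mm each.
- mat_top (a point): Middle of the upper face of the fixed grey mat, 4 mm above the bench; mat 240 mm (x) x 220 mm (y), z up.
- mouse: Black computer mouse, 100 x 58 x 32 mm; origin under its centre. Leave it alone.
- jar: Small amber jar, 44 mm wide, 50 mm tall; origin under its centre. Leave it alone.

How it is judged:
By the outcome, as a careful person would: the job done as asked, in the order asked, and still so for the second after the job is handed in, with the robot touching nothing.
It also fails if it takes over 46 s, if anything falls off the work surface, if the arm or the gripper's body presses on something with over 40 N, if the wrist force passes 120 N, or if a joint passes its speed limit or range.

## Robot

A 7-joint arm with a two-finger parallel gripper is mounted at the origin on the work surface. World frame = base frame: x ahead of the robot, y to its left, z up, the work surface at z = 0. Lengths are in m, angles in rad, forces in N, time in s.
With the tool pointing down it reaches from about 0.425 to 0.875 m from the base axis. Payload 4.7 kg.
Tool frame: the origin (TCP) lies midway between the tips of the shut fingers; the grasp point (between the pads) lies 19 mm behind it (ctrl.grip_point_offset is the distance from the TCP to the grasp point, in m); z points along the fingers, y is the line along which they close (so a half turn about z gives the same grasp; the last joint's range is limited). The gripper opens to 87 mm and grips with 3 to 60 N. Pads are 19 mm wide; open, the fingers measure 117 mm over their backs; the gripper's body (75 mm by 190 mm) begins 51 mm behind the grasp point.
Start: joints at [-1.167, 0.321, -0.07, 1.45, 0.023, 1.371, -0.057], TCP at [0.247, 0.601, 0.223] pointing down, gripper open.
Joint ranges: [-2.86, 2.86], [-0.3, 2.09], [-1.38, 1.24], [0.06, 2.45], [-1.56, 4.7], [0.09, 2.05], [-2.69, 2.69]. Speed limits (rad/s): [2.57, 2.57, 3.14, 3.14, 3.14, 3.14, 3.14].

## Interface

Orientations are given as a rotation vector (axis times angle).
In Python, from bench import ctrl gives the robot as it stands.
- The arm moves only by the tool move_arm, never from a script. Its argument "increments" is text: rows parted by semicolons, each of 7 numbers parted by spaces: the shift along the world's x, y, z in mm, then the turn, a rotation vector about the world's x, y, z in degrees, then the closure in counts, from 0 (fully open) to 255 (shut). A call has exactly 8 rows; each row shifts and turns the commanded pose from where the row before left it; what a row does not reach is not made up. A row lasts 1/12 s, in which the tool goes at most 41.7 mm and 7.16 degrees, less where a joint would pass 70% of its speed; a pose out of reach is approached as far as the arm can. A call with a gripper value outside its range is refused whole. The fingers move at their own pace and stop on an object; "grip_force" is the grip in N (left out, the last holds). Time passes only in rows, so rows that do not move let the fingers close, or fill a call up. It gives the time, the measured TCP pose, the force, the opening and the grip force at its end, in the units of the state.
- ctrl.get_state(): the state, without advancing time (a new reading comes with each control period).
- ctrl.get_image(name): name is "side" or "top" or "wrist"; returns a dict with "frame" (384x512x3 uint8, red, green, blue), "depth" (384x512 float32, m along the optical axis (not along the pixel's ray), 0 where there is no reading), "fx", "fy", "cx", "cy" (pixels), "k1" (the pictures are not rectified: a ray, as slopes to the right and down, at radius r is drawn at 1 + k1 r^2 times it, then the intrinsics apply), "position" and "orientation" of the camera in the world. Camera axes: x right, y down, z forward; pixel columns grow to the right and rows downward; lengths in m; the calibration is good to about 2 mm. A picture is of the moment at which its call begins.
- ctrl.close_job(): hands the job in; it is judged then, once.
Trained networks look in a picture, given as the dict that the camera call returned (one of the last four; its "shot" number tells which), for a name from the list of things; names that differ only in an ending like _2 or _b are one class to them, and where a whole thing is asked for, a point or a joint stands for the part that bears it (a point fixed in the world has none). Each returns a list of dicts, best first, with "score" (0 to 1); they miss things now and then, are a little off and sometimes report something else, mostly with a low value. They report only what shows in the picture. A call takes as long as a camera call.
- ctrl.find_in(target, picture): "centre" ([x, y, z] in m, in world coordinates, good to about 4 mm: the middle of the surface that is visible of it).
- ctrl.silhouettes(target, picture): "region" (384x512 bool, what is visible of it).
The state is a dict: "time": time; "joint_positions": joint angles; "qd": joint speeds; "joint_torque": joint torques, N m; "position": TCP position; "tool_rot": TCP orientation; "ft_force": force on the tool from outside, world axes, zero at the start; "torque": the same for the moment, N m; "grip_width": opening from 0.0 (shut) to 1.0 (fully open); "grip_force": force on a finger pad.
Only numpy, scipy, OpenCV 4.12 (cv2) and the standard library are available. Lean on these libraries where they do the work, as an engineer would, in place of code of your own. Each camera call takes 0.05 s, during which the arm holds its last target. There are 200 camera calls.

## Working session

There is one attempt and no reset: what is moved stays moved. The work goes in short steps, Python scripts to look and compute and a tool call to move; the robot and the scene stay as the last step left them, time stands still between calls to the robot, and variables do not carry over. Pictures are saved under pics/ and viewed, at most 10 in all, crops included, and the job is handed in when it is done.

Besides the shell and the picture viewer there is one more tool, called after ">>>" by a JSON object that holds its "api" and its "payload", one argument or row to a line. move_arm: Moves the arm, as the interface text tells. Its arguments: {"type":"object","properties":{"increments":{"type":"string"},"grip_force":{"type":"number"}},"required":["increments"]}

```bash
mkdir -p pics
cat > h.py <<'E'
import numpy as np, cv2
from scipy.spatial.transform import Rotation as R
from bench import ctrl
def Rm(o):
    o=np.array(o); return o if o.shape==(3,3) else (R.from_rotvec(o).as_matrix() if o.size==3 else R.from_quat(o).as_matrix())
def cloud(im):
    h,w=im['depth'].shape; K=np.array([[im['fx'],0,im['cx']],[0,im['fy'],im['cy']],[0,0,1.]])
    u,v=np.meshgrid(np.arange(w),np.arange(h))
    p=cv2.undistortPoints(np.stack([u,v],-1).reshape(-1,1,2).astype(float),K,np.array([im['k1'],0,0,0.])).reshape(h,w,2)
    d=im['depth']; c=np.dstack([p*d[...,None],d])
    P=c@Rm(im['orientation']).T+np.array(im['position']); P[d<=0]=np.nan
    return P
def save(im,n): cv2.imwrite('pics/'+n,im['frame'][...,::-1])
E
python3 - <<'E'
from h import *
s=ctrl.get_state(); print({k:np.round(v,3) for k,v in s.items()})
T=[]
for n in ['top','side','wrist']:
    im=ctrl.get_image(n); T.append(im['frame']); P=cloud(im); np.savez(f'/tmp/{n}.npz',P=P,f=im['frame'])
    print(n,np.round(im['position'],3),im['orientation'])
    for t in ['board_sink','board_under','mat_top','case_floor','case_rim','mouse','jar']:
        try: r=ctrl.find_in(t,im); print(t,[(np.round(q['centre'],3),round(q['score'],2)) for q in r[:2]])
        except Exception as e: print(t,e)
c=np.vstack([np.hstack(T[:2]),np.hstack([T[2],T[2]*0])])
cv2.imwrite('pics/a.png',cv2.resize(c,(800,600))[...,::-1])
E
```

```text
{'time': np.float64(0.0), 'joint_positions': array([-1.167,  0.322, -0.07 ,  1.452,  0.023,  1.371, -0.057]), 'qd': array([ 0.001,  0.   , -0.001, -0.001, -0.001, -0.   ,  0.001]), 'joint_torque': array([ 0.0000e+00, -4.9127e+01, -4.0400e-01, -3.1253e+01, -6.4000e-02,
        4.4000e-02,  0.0000e+00]), 'position': array([0.247, 0.601, 0.221]), 'tool_rot': array([-6.080e-01, -3.082e+00,  3.000e-03]), 'ft_force': array([ 0.699,  0.244, -0.719]), 'torque': array([-0.007, -0.048,  0.004]), 'grip_force': np.float64(0.0), 'grip_width': np.float64(1.001)}
top [0.405 0.001 0.988] [-2.11821013  2.16460089 -0.20908142]
board_sink [(array([0.558, 0.256, 0.028]), 0.61)]
board_under []
mat_top [(array([ 0.489, -0.242,  0.004]), 0.66)]
case_floor [(array([0.551, 0.246, 0.028]), 0.76)]
case_rim [(array([0.555, 0.248, 0.025]), 0.59), (array([0.554, 0.256, 0.023]), 0.46)]
mouse [(array([0.634, 0.005, 0.028]), 0.79)]
jar []
side [0.466 0.455 0.545] [-0.24473378  2.81965554 -1.17091007]
board_sink [(array([0.552, 0.262, 0.034]), 0.67)]
board_under []
mat_top [(array([ 0.489, -0.228,  0.001]), 0.6)]
case_floor [(array([0.61 , 0.218, 0.022]), 0.97)]
case_rim [(array([0.607, 0.222, 0.026]), 0.83)]
mouse [(array([0.635, 0.018, 0.022]), 0.9)]
jar [(array([0.438, 0.011, 0.046]), 0.7), (array([0.552, 0.26 , 0.031]), 0.29)]
wrist [0.183 0.629 0.385] [2.4262241  1.62721736 0.20936591]
board_sink []
board_under []
mat_top []
case_floor []
case_rim []
mouse []
jar []
```

View pics/a.png

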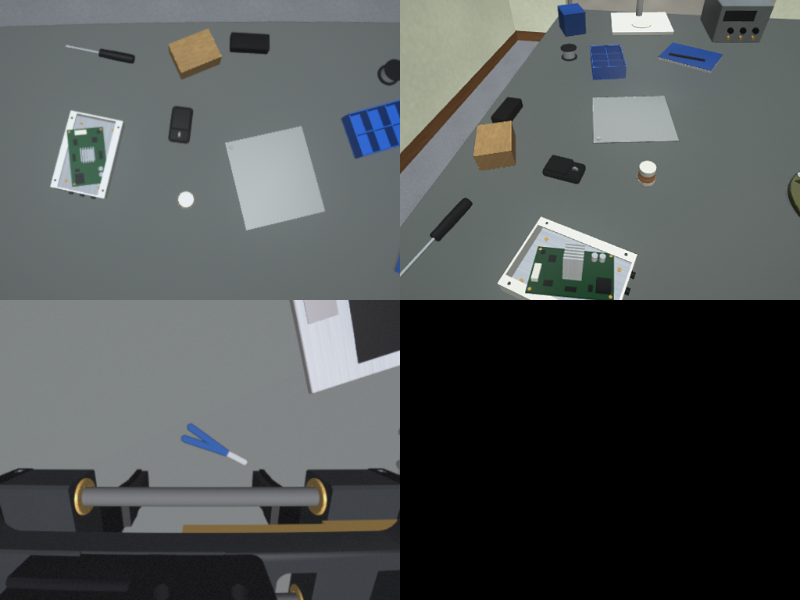

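The overview shows the shell at about (87,155) in the top panel, with the tilted board and its cooler inside. The mat is at (275,178), the mouse at (181,125) and the jar at (186,200). Next I'll fit poses from the clouds.

```bash
cat > fit.py <<'E'
from h import *
def rect(p): 
    (c,s,a)=cv2.minAreaRect((p*1000).astype(np.float32)); return np.round(c,1),np.round(s,1),round(a,1)
def green(f): 
    h=cv2.cvtColor(f,cv2.COLOR_RGB2HSV); return (h[...,0]>45)&(h[...,0]<90)&(h[...,1]>80)
def plane(Q):
    for _ in range(6):
        c=Q.mean(0); n=np.linalg.svd(Q-c,full_matrices=False)[2][2]; n*=np.sign(n[2]); d=(Q-c)@n; Q=Q[abs(d)<max(.003,1.5*np.median(abs(d)))] if _<5 else Q
    return c,n,Q
if __name__=='__main__':
    allg=[]
    for n in ['top','side']:
        z=np.load(f'/tmp/{n}.npz'); P,f=z['P'],z['f']
        m=green(f)&(np.linalg.norm(P[...,:2]-[.555,.25],axis=-1)<.13)
        c,nn,Q=plane(P[m]); ok=m.sum()
        # in-plane rect
        ex=np.array([1,0,0])-nn[0]*nn; ex/=np.linalg.norm(ex); ey=np.cross(nn,ex)
        big=Q; q=np.c_[(big-c)@ex,(big-c)@ey]; r=rect(q); ctr=c+ex*r[0][0]/1e3+ey*r[0][1]/1e3
        print(n,ok,'board c',np.round(ctr,4),'n',np.round(nn,3),'tilt',np.degrees(np.arccos(nn[2])).round(1),r)
        a=(np.linalg.norm(P[...,:2]-ctr[:2],axis=-1)<.06)&(((P-c)@nn)>.045)
        print(' sink top',a.sum(),np.round(np.nanmean(P[a],0),4),rect(P[a][:,:2]))
        g=f.astype(int); w=(g.min(-1)>150)&(np.linalg.norm(P[...,:2]-[.555,.25],axis=-1)<.15)&(abs(P[...,2]-.034)<.006)
        w=cv2.morphologyEx(w.astype(np.uint8),cv2.MORPH_OPEN,np.ones((2,2)))>0
        print(' shell',w.sum(),rect(P[w][:,:2]),np.median(P[w][:,2]))
        m=(np.linalg.norm(P[...,:2]-[.489,-.235],axis=-1)<.2)&(g.min(-1)>125)&(P[...,2]<.012)&(P[...,2]>-.008)
        m=cv2.morphologyEx(m.astype(np.uint8),cv2.MORPH_OPEN,np.ones((3,3)))>0
        print(' mat',m.sum(),rect(P[m][:,:2]) if m.any() else 0)
        j=(np.linalg.norm(P[...,:2]-[.43,.0],axis=-1)<.08)&(P[...,2]>.02); print(' jar',np.nanmean(P[j],0).round(3))
    z=np.load('/tmp/top.npz'); cv2.imwrite('pics/b.png',cv2.resize(z['f'][120:270,50:180],None,fx=4,fy=4,interpolation=2)[...,::-1])
E
python3 fit.py
```

```text
top 1854 board c [0.5535 0.253  0.0249] n [-0.053 -0.23   0.972] tilt 13.6 (array([-0.5, -1.5]), array([145.7,  89.5]), 7.3)
 sink top 180 [0.5509 0.2398 0.0789] (array([551.3, 239.6]), array([33.8, 34. ]), 5.4)
 shell 2001 (array([558. , 256.7]), array([146.1, 211.1]), 75.5) nan
 mat 11751 (array([ 491.3, -245. ]), array([242.5, 224.1]), 11.7)
 jar [ 0.435 -0.004  0.048]
side 3907 board c [0.5541 0.254  0.0251] n [-0.055 -0.229  0.972] tilt 13.6 (array([-0.2, -8.8]), array([147.3,  96.1]), 7.0)
 sink top 669 [0.5496 0.2442 0.0781] (array([550., 242.]), array([34.1, 36.9]), 7.0)
 shell 2667 (array([557.5, 250.1]), array([146.5, 214.5]), 80.7) nan
 mat 5825 (array([ 491. , -248.3]), array([242.4, 234.4]), 11.4)
 jar [0.435 0.005 0.042]
```

View pics/b.png

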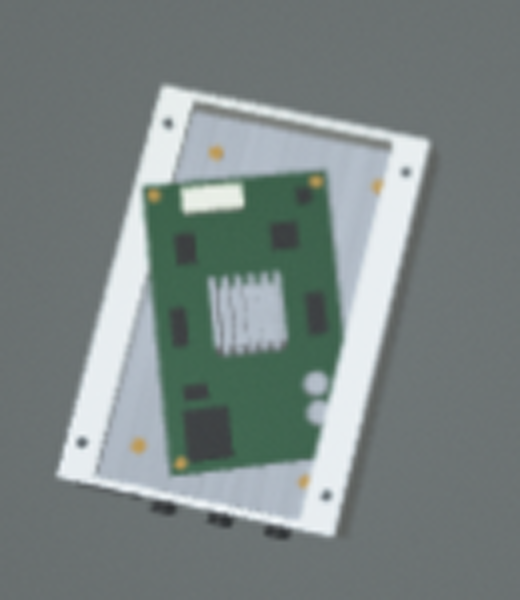

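The crop confirms it. The +x+y corner (145,185) is on the +y rim, and the −x−y corner (~(320,460)) is under the other rim. The shell's yaw is about −13°, the board's about +6.5°, and the tilt is about the shell's x. I'll compute the hover pose next.

```bash
cat > go.py <<'E'
from h import *
def delta(sink,Rb,h,yflip=None):
    """increments from measured pose so the grasp point is h above sink centre along board z"""
    s=ctrl.get_state(); p=np.array(s['position']); Rt=Rm(s['tool_rot'])
    z=-Rb[:,2]; best=None
    for sg in (1,-1):
        y=sg*Rb[:,1]; T=np.c_[np.cross(y,z),y,z]; w=R.from_matrix(T@Rt.T).as_rotvec()
        if best is None or np.linalg.norm(w)<np.linalg.norm(best[0]): best=(w,T)
    w,T=best; tcp=sink+Rb[:,2]*(h-ctrl.grip_point_offset)
    print('shift mm',np.round((tcp-p)*1e3,1),'turn deg',np.degrees(w).round(2),'tcp',tcp.round(4))
    return T,tcp
def boardR(yaw_shell,tilt,yaw): return (R.from_euler('z',yaw_shell,degrees=True)*R.from_euler('x',tilt,degrees=True)*R.from_euler('z',yaw,degrees=True)).as_matrix()
E
python3 - <<'E'
from go import *
Rb=boardR(-13,13.6,19.5); print(Rb.round(3))
delta(np.array([.5525,.246,.052]),Rb,.10)
E
```

```text
[[ 0.991 -0.119 -0.053]
 [ 0.104  0.968 -0.229]
 [ 0.078  0.222  0.972]]
shift mm [ 301.2 -373.9  -91.6] turn deg [12.19 -6.33 28.7 ] tcp [0.5482 0.2274 0.131 ]
```

>>> {"api": "move_arm", "payload": {
  "increments": "21.5 -26.7 -6.5 .87 -.45 2.05 0;21.5 -26.7 -6.5 .87 -.45 2.05 0;21.5 -26.7 -6.5 .87 -.45 2.05 0;21.5 -26.7 -6.5 .87 -.45 2.05 0;21.5 -26.7 -6.5 .87 -.45 2.05 0;21.5 -26.7 -6.5 .87 -.45 2.05 0;21.5 -26.7 -6.5 .87 -.45 2.05 0;21.5 -26.7 -6.5 .87 -.45 2.05 0",
  "grip_force": 30
}}

```text
time: 1.87
position: [0.4198, 0.3863, 0.1707]
tool_rot: [0.156, 3.092, 0.205]
ft_force: [-0.0, -0.1, -0.6]
grip_width: 0.999
grip_force: 0.0
```

>>> {"api": "move_arm", "payload": {
  "increments": "21.5 -26.7 -6.5 .87 -.45 2.05 0;21.5 -26.7 -6.5 .87 -.45 2.05 0;21.5 -26.7 -6.5 .87 -.45 2.05 0;21.5 -26.7 -6.5 .87 -.45 2.05 0;21.5 -26.7 -6.5 .87 -.45 2.05 0;21.5 -26.7 -6.5 .87 -.45 2.05 0;0 0 0 0 0 0 0;0 0 0 0 0 0 0"
}}

```text
time: 2.53
position: [0.5494, 0.2242, 0.131]
tool_rot: [-0.164, 3.052, 0.347]
ft_force: [-0.3, 0.4, 0.2]
grip_width: 0.998
grip_force: 0.0
```

```bash
cat > look.py <<'E'
from fit import *; from go import *
import sys
im=ctrl.get_image('wrist'); P=cloud(im); f=im['frame']; save(im,sys.argv[1]); np.savez('/tmp/wrist.npz',P=P,f=f)
m=green(f)&(np.linalg.norm(P[...,:2]-[.555,.25],axis=-1)<.13)
c,nn,Q=plane(P[m]); ex=np.array([1,0,0])-nn[0]*nn; ex/=np.linalg.norm(ex); ey=np.cross(nn,ex)
q=np.c_[(Q-c)@ex,(Q-c)@ey]; r=rect(q); print('board',m.sum(),(c+ex*r[0][0]/1e3+ey*r[0][1]/1e3).round(4),nn.round(3),r)
d=(P-c)@nn; a=(d>.045)&(d<.065)&(np.linalg.norm(P[...,:2]-[.551,.24],axis=-1)<.035)
if a.any(): A=P[a]; q=np.c_[(A-c)@ex,(A-c)@ey]; r=rect(q); t=c+ex*r[0][0]/1e3+ey*r[0][1]/1e3+nn*np.median(d[a]); print('sink top',a.sum(),t.round(4),r,'centre',(t-.028*nn).round(4), 'd',np.median(d[a]))
E
python3 look.py w1.png; python3 -c "
from go import *
delta(np.array([.5525,.246,.052]),boardR(-13,13.6,19.5),.10); print(ctrl.get_state()['time'])"
```

```text
board 6242 [0.5454 0.2543 0.0249] [-0.053 -0.233  0.971] (array([ 3.3, -1.3]), array([127.8,  92.1]), 6.6)
sink top 1008 [0.5516 0.242  0.0797] (array([12.4, -0.4]), array([34.4, 34. ]), 7.3) centre [0.553  0.2485 0.0525] d 0.05572993977607815
shift mm [-0.   0.7 -0.4] turn deg [ 0.02 -0.07  0.13] tcp [0.5482 0.2274 0.131 ]
2.5833
```

View pics/w1.png

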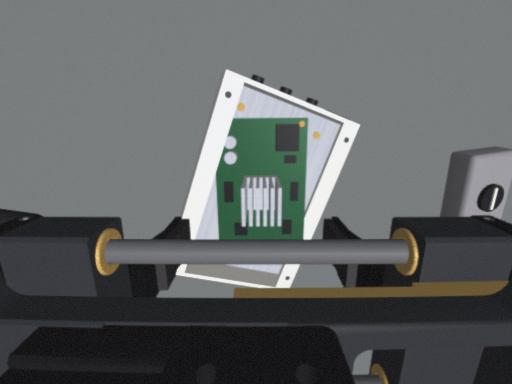

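>>> {"api": "move_arm", "payload": {
  "increments": "0 0 0 0 0 0 105;0 0 0 0 0 0 105;.51 2.34 -8.93 0 0 0 105;.51 2.34 -8.93 0 0 0 105;.51 2.34 -8.93 0 0 0 105;.51 2.34 -8.93 0 0 0 105;.51 2.34 -8.93 0 0 0 105;.51 2.34 -8.93 0 0 0 105"
}}

```text
time: 3.25
position: [0.5507, 0.2418, 0.0765]
tool_rot: [-0.174, 3.052, 0.349]
ft_force: [-0.7, -0.5, -0.2]
grip_width: 0.598
grip_force: 0.0
```

>>> {"api": "move_arm", "payload": {
  "increments": ".51 2.34 -8.93 0 0 0 105;.51 2.34 -8.93 0 0 0 105;.51 2.34 -8.93 0 0 0 105;.51 2.34 -8.93 0 0 0 105;0 0 0 0 0 0 105;0 0 0 0 0 0 105;0 0 0 0 0 0 105;0 0 0 0 0 0 105"
}}

```text
time: 3.92
position: [0.5537, 0.2508, 0.043]
tool_rot: [-0.173, 3.05, 0.35]
ft_force: [0.1, -0.8, 0.7]
grip_width: 0.591
grip_force: 0.0
```

```bash
python3 look.py w2.png; python3 -c "
from go import *
delta(np.array([.5527,.2475,.0525]),boardR(-13,13.6,19.5),.008)"
```

```text
board 10216 [0.5449 0.2538 0.0248] [-0.056 -0.237  0.97 ] (array([25.9,  3. ]), array([127.7,  93.1]), 7.2)
sink top 1938 [0.552  0.2399 0.0791] (array([36.2,  2.4]), array([34.9, 65.9]), 6.4) centre [0.5536 0.2465 0.052 ] d 0.055568354777024154
shift mm [-0.4 -0.9 -0.9] turn deg [-0.01  0.05  0.01] tcp [0.5533 0.25   0.0421]
```

View pics/w2.png

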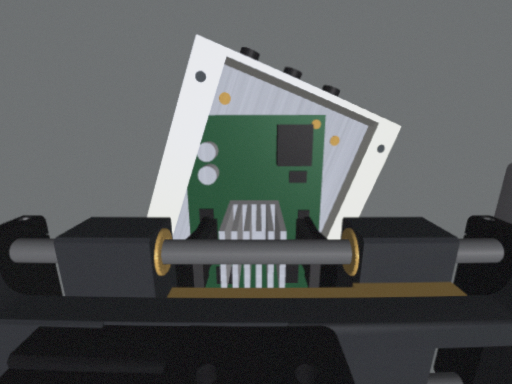

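The cooler (about 222–287 px) is centred between the fingers, so I'll close.

>>> {"api": "move_arm", "payload": {
  "increments": "0 0 0 0 0 0 255;0 0 0 0 0 0 255;0 0 0 0 0 0 255;0 0 0 0 0 0 255;0 0 0 0 0 0 255;0 0 0 0 0 0 255;0 0 0 0 0 0 255;0 0 0 0 0 0 255",
  "grip_force": 35
}}

```text
time: 4.63
position: [0.5532, 0.2506, 0.0423]
tool_rot: [-0.173, 3.051, 0.349]
ft_force: [-0.8, -1.9, 2.0]
grip_width: 0.385
grip_force: 34.9
```

Run:
```python
# shell top-face pose from the world clouds: fit outline model (208x144 ring) by robust distance of white rim pixels
from h import *
from scipy.optimize import least_squares
for n in ['top','side','wrist']:
    z=np.load(f'/tmp/{n}.npz'); P,f=z['P'],z['f']; g=f.astype(int)
    w=(g.min(-1)>190 if n!='wrist' else g.min(-1)>190)&(np.linalg.norm(P[...,:2]-[.555,.25],axis=-1)<.15)&(abs(P[...,2]-.035)<.004)
    k,l,st,_=cv2.connectedComponentsWithStats(w.astype(np.uint8)); w=l==(1+np.argmax(st[1:,4]))
    p=P[w][:,:2]; print(n,len(p),np.median(P[w][:,2]).round(4))
    def res(x):
        c,s=np.cos(x[2]),np.sin(x[2]); q=(p-x[:2])@np.array([[c,-s],[s,c]])
        a=abs(q); out=np.maximum(np.maximum(a[:,0]-.104,a[:,1]-.072),0)
        inn=np.maximum(np.minimum(.100-a[:,0],.054-a[:,1]),0); return out+inn
    r=least_squares(res,[.557,.252,np.radians(-13)],loss='soft_l1',f_scale=.002); print(r.x[:2].round(4),np.degrees(r.x[2]).round(2),r.cost, np.mean(res(r.x)))
```

```text
top 865 0.0345
[0.559  0.2535] -12.86 1.824656280503225e-07 1.4996285199188548e-06
side 2520 0.0345
[0.5595 0.2534] -13.08 2.7860087654968407e-06 4.621214087198387e-06
wrist 9376 0.0354
[0.5608 0.2546] -13.12 2.198330945697967e-06 1.3364640206753489e-06
```

>>> {"api": "move_arm", "payload": {
  "increments": "0 0 1 0 0 0 255;0 0 1 0 0 0 255;0 0 .5 .17 .75 -3.15 255;0 0 0 .17 .75 -3.15 255;0 0 0 .17 .75 -3.15 255;0 0 0 .17 .75 -3.15 255;0 0 0 .17 .75 -3.15 255;0 0 0 .17 .75 -3.15 255"
}}

```text
time: 5.3
position: [0.5525, 0.2511, 0.0442]
tool_rot: [0.353, 3.076, 0.366]
ft_force: [-0.5, 0.4, -2.7]
grip_width: 0.389
grip_force: 34.9
```

```bash
python3 look.py w3.png
python3 - <<'E'
from go import *
print(np.round(ctrl.get_state()['position'],4)); T=Rm(ctrl.get_state()['tool_rot']); print(T.round(3), np.degrees(np.arctan2(-T[0,1],T[1,1])))
delta(np.array([.5527,.2475,.055]),boardR(-13,0,0),.008)
for n in ['top','side']: save(ctrl.get_image(n),n+'3.png')
t,s,w=[cv2.imread(f'pics/{n}') for n in ('top3.png','side3.png','w3.png')]
o=np.hstack([cv2.resize(t[120:270,50:180],(390,450)),cv2.resize(s[250:384,100:330],(400,233)).repeat(1,0) if 0 else cv2.copyMakeBorder(cv2.resize(s[250:384,100:330],(400,233)),0,217,0,0,0)])
cv2.imwrite('pics/c3.png',o)
E
```

```text
board 10400 [0.543  0.2587 0.0275] [-0.065 -0.221  0.973] (array([29.5, -3.1]), array([ 93.1, 125.4]), 77.3)
sink top 1870 [0.5505 0.2442 0.0818] (array([40.6, -5.2]), array([55.6, 34.9]), 77.7) centre [0.5523 0.2504 0.0546] d 0.055601144631570926
[0.5525 0.2511 0.0442]
[[-0.974  0.223  0.05 ]
 [ 0.229  0.946  0.229]
 [ 0.003  0.234 -0.972]] -13.253679007269914
shift mm [ 0.2 -3.6  0.1] turn deg [-13.23   2.89   0.23] tcp [0.5527 0.2475 0.0443]
```

View pics/c3.png

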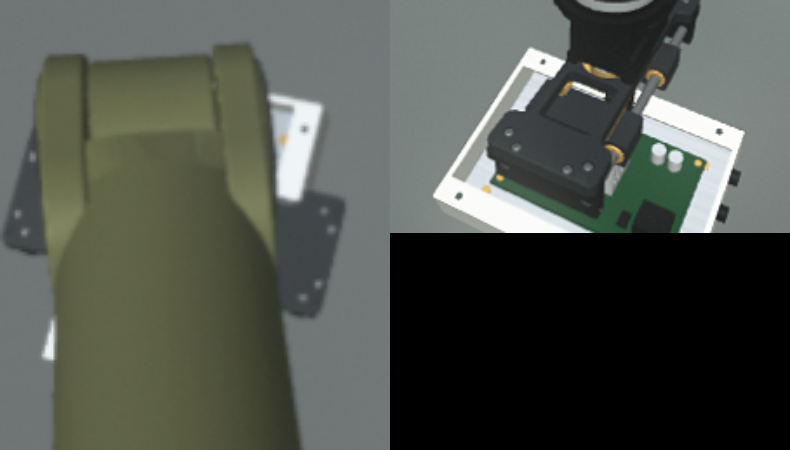

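The side view shows the board now square to the shell, with its −y edge clear. Next I'll level it in place about its own centre.

>>> {"api": "move_arm", "payload": {
  "increments": ".15 .7 0 -1.89 .42 .03 255;.15 .7 0 -1.89 .42 .03 255;.15 .7 0 -1.89 .42 .03 255;.15 .7 0 -1.89 .42 .03 255;.15 .7 0 -1.89 .42 .03 255;.15 .7 0 -1.89 .42 .03 255;.15 .7 0 -1.89 .42 .03 255;0 0 0 0 0 0 255"
}}

```text
time: 6.12
position: [0.5538, 0.2585, 0.0445]
tool_rot: [0.341, 3.123, 0.001]
ft_force: [-0.7, 0.9, -2.4]
grip_width: 0.389
grip_force: 34.9
```

```bash
python3 look.py w4.png
python3 - <<'E'
from go import *
p=np.array(ctrl.get_state()['position']); print(p.round(4))
delta(p+[0,0,.011],boardR(-13,0,0),.008)
E
```

```text
board 10355 [0.5436 0.2621 0.0273] [-0.014  0.008  1.   ] (array([28. , -3.9]), array([ 93.2, 125.8]), 77.5)
sink top 1439 [0.5519 0.2538 0.0832] (array([ 37.1, -12.6]), array([42.1, 34.5]), 78.1) centre [0.5523 0.2536 0.0552] d 0.05570711671507121
[0.5538 0.2575 0.0444]
shift mm [0.  0.  0.3] turn deg [-0.07  0.01 -0.47] tcp [0.5538 0.2575 0.0447]
```

View pics/w4.png

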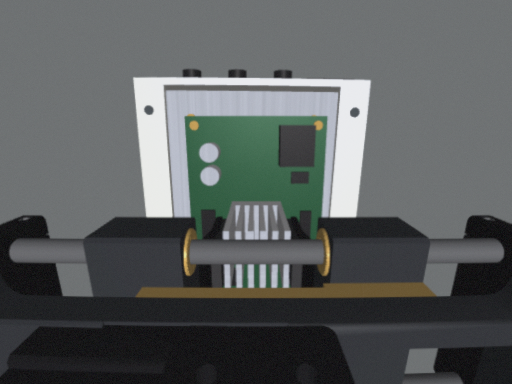

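The board is level and square, with clear gaps to both rims (187 vs 175 px left, 325 vs 334 right). I'll lift it straight out.

>>> {"api": "move_arm", "payload": {
  "increments": "-.3 -1.2 1 0 0 -.2 255;-.3 -1.2 3 0 0 -.2 255;0 0 6 0 0 0 255;0 0 12 0 0 0 255;0 0 20 0 0 0 255;0 0 22 0 0 0 255;0 0 24 0 0 0 255;0 0 22 0 0 0 255"
}}

```text
time: 6.83
position: [0.554, 0.253, 0.1576]
tool_rot: [0.36, 3.119, 0.003]
ft_force: [0.9, 0.5, -2.2]
grip_width: 0.388
grip_force: 34.9
```

Run:
```python
from go import *
from scipy.optimize import least_squares
print({k:np.round(ctrl.get_state()[k],4) for k in('position','ft_force','grip_width')})
z=np.load('/tmp/top.npz'); P,f=z['P'],z['f']; g=f.astype(int)
m=(np.linalg.norm(P[...,:2]-[.489,-.245],axis=-1)<.2)&(g.min(-1)>125)&(abs(P[...,2]-.003)<.01)
m=cv2.morphologyEx(m.astype(np.uint8),cv2.MORPH_OPEN,np.ones((5,5)))
k,l,st,cc=cv2.connectedComponentsWithStats(m); i=1+np.argmax(st[1:,4]); p=P[l==i]; print(len(p),p.mean(0).round(4),np.median(p[:,2]),cv2.minAreaRect((p[:,:2]*1e3).astype(np.float32)))
im=ctrl.get_image('side'); print(ctrl.find_in('mat_top',im))
```

```text
{'position': array([0.554 , 0.253 , 0.1576]), 'ft_force': array([ 0.9286,  0.4844, -2.2398]), 'grip_width': np.float64(0.3884)}
11713 [ 0.4887 -0.2438  0.0036] 0.0035805252585824343 ((491.3434143066406, -245.0375518798828), (242.4691162109375, 224.12442016601562), 11.68277645111084)
[{'centre': [0.4887, -0.2266, 0.0006], 'score': 0.76}]
```

>>> {"api": "move_arm", "payload": {
  "increments": "-1.3 -10 0 0 0 .3 255;-2.6 -20 0 0 0 .5 255;-3.6 -27.9 0 0 0 1.5 255;-3.6 -27.9 0 0 0 1.5 255;-3.6 -27.9 0 0 0 1.5 255;-3.6 -27.9 0 0 0 1.5 255;-3.6 -27.9 0 0 0 1.5 255;-3.6 -27.9 0 0 0 1.5 255"
}}

```text
time: 7.6
position: [0.5261, 0.0534, 0.1531]
tool_rot: [-0.09, -3.138, 0.001]
ft_force: [0.0, -0.7, -2.0]
grip_width: 0.388
grip_force: 34.9
```

>>> {"api": "move_arm", "payload": {
  "increments": "-3.6 -27.9 0 0 0 1.5 255;-3.6 -27.9 0 0 0 1.5 255;-3.6 -27.9 0 0 0 1.5 255;-3.6 -27.9 0 0 0 1.5 255;-3.6 -27.9 0 0 0 1.5 255;-3.6 -27.9 0 0 0 1.5 255;-3.6 -27.9 0 0 0 1.5 255;-3.6 -27.9 0 0 0 1.5 255"
}}

```text
time: 8.27
position: [0.497, -0.1689, 0.1533]
tool_rot: [0.238, -3.13, -0.002]
ft_force: [0.5, 0.2, -2.4]
grip_width: 0.388
grip_force: 34.9
```

>>> {"api": "move_arm", "payload": {
  "increments": "-3.6 -27.9 0 0 0 1 255;-3.6 -27.9 0 0 0 0 255;-2.6 -20 0 0 0 0 255;0 0 -20 0 0 0 255;0 0 -20 0 0 0 255;0 0 -20 0 0 0 255;0 0 -20 0 0 0 255;0 0 0 0 0 0 255"
}}

```text
time: 8.93
position: [0.4845, -0.2418, 0.0697]
tool_rot: [0.263, -3.121, -0.006]
ft_force: [-1.5, 0.4, -3.0]
grip_width: 0.384
grip_force: 34.9
```

```bash
sed -i 's/\[.555,.25\]/np.array(ctrl.get_state()["position"])[:2]/; s/\[.551,.24\]/np.array(ctrl.get_state()["position"])[:2]/' look.py; python3 look.py w5.png
python3 - <<'E'
from go import *
p=np.array(ctrl.get_state()['position']); print(p.round(4))
delta(np.array([.4893,-.2442,p[2]+.011]),boardR(11.7,0,0),.008)
a=ctrl.get_image('side'); b=cv2.imread('pics/w5.png'); save(a,'s5.png'); cv2.imwrite('pics/c5.png',cv2.resize(np.hstack([cv2.imread('pics/s5.png'),b]),(800,300)))
E
```

```text
board 10270 [ 0.4745 -0.2422  0.0525] [-0.006 -0.001  1.   ] (array([26.7,  6.9]), array([126.4,  93.4]), 9.6)
sink top 1859 [ 0.4845 -0.2403  0.1082] (array([37.1,  8.9]), array([34.9, 55.8]), 10.3) centre [ 0.4847 -0.2402  0.0802] d 0.0556564385550302
[ 0.4859 -0.2424  0.0718]
shift mm [ 3.4 -1.8  0.3] turn deg [-0.12 -0.39  2.08] tcp [ 0.4893 -0.2442  0.0721]
```

View pics/c5.png

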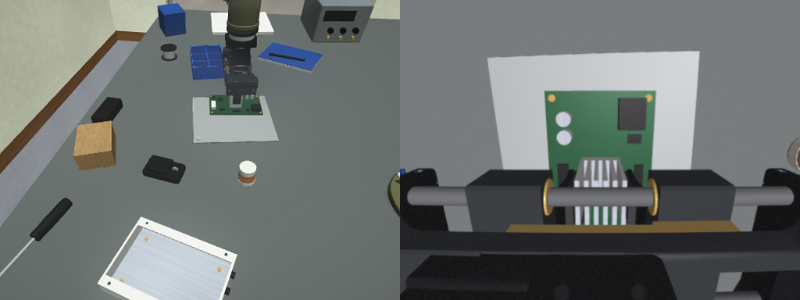

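The board hangs level over the mat, square to it within 2°. I'll correct that and descend.

>>> {"api": "move_arm", "payload": {
  "increments": "1.2 -.6 -7 0 0 .7 255;1.2 -.6 -7 0 0 .7 255;1.1 -.6 -7 0 0 .6 255;0 0 -7 0 0 0 255;0 0 -6 0 0 0 255;0 0 -4 0 0 0 255;0 0 -3 0 0 0 255;0 0 0 0 0 0 255"
}}

```text
time: 9.7
position: [0.4924, -0.2447, 0.033]
tool_rot: [0.319, -3.124, -0.001]
ft_force: [-0.6, -0.6, -3.3]
grip_width: 0.389
grip_force: 34.9
```

>>> {"api": "move_arm", "payload": {
  "increments": "0 0 -.8 0 0 0 255;0 0 -.5 0 0 0 255;0 0 -.5 0 0 0 255;0 0 -.4 0 0 0 255;0 0 -.3 0 0 0 255;0 0 -.3 0 0 0 255;0 0 0 0 0 0 255;0 0 0 0 0 0 255"
}}

```text
time: 10.37
position: [0.493, -0.2449, 0.031]
tool_rot: [-0.319, 3.125, 0.0]
ft_force: [0.1, 0.0, -1.9]
grip_width: 0.387
grip_force: 34.9
```

>>> {"api": "move_arm", "payload": {
  "increments": "-1 .3 -.7 0 0 0 255;-1 .3 -.7 0 0 0 255;-1 0 -.7 0 0 0 255;0 0 -.5 0 0 0 255;0 0 -.5 0 0 0 255;0 0 -.4 0 0 0 255;0 0 0 0 0 0 255;0 0 0 0 0 0 255"
}}

```text
time: 11.03
position: [0.49, -0.2443, 0.0275]
tool_rot: [-0.319, 3.125, 0.0]
ft_force: [0.4, -0.3, -3.0]
grip_width: 0.39
grip_force: 34.9
```

```bash
python3 look.py w6.png
python3 - <<'E'
from go import *
s=ctrl.get_state();p=np.array(s['position']); print(p.round(4),s['ft_force'])
z=np.load('/tmp/wrist.npz'); P,f=z['P'],z['f']; m=(f.min(-1)>120)&(P[...,2]<.012)&(np.linalg.norm(P[...,:2]-[.49,-.245],axis=-1)<.13); print('mat z',np.median(P[m][:,2]))
E
```

```text
board 10312 [ 0.4787 -0.2453  0.0103] [-0.017  0.002  1.   ] (array([27.5,  8. ]), array([123.1,  93.3]), 11.7)
sink top 1845 [ 0.4897 -0.2426  0.0661] (array([39.5, 10.6]), array([35., 56.]), 11.6) centre [ 0.4902 -0.2426  0.0381] d 0.0556472276260503
[ 0.49   -0.2443  0.0275] [-0.07525861 -0.67275835 -2.15594172]
mat z 0.004394874146870037
```

>>> {"api": "move_arm", "payload": {
  "increments": "0 0 -.5 0 0 0 255;0 0 -.5 0 0 0 255;0 0 -.3 0 0 0 255;0 0 0 0 0 0 255;0 0 -.3 0 0 0 255;0 0 0 0 0 0 255;0 0 0 0 0 0 255;0 0 0 0 0 0 255"
}}

```text
time: 11.75
position: [0.4903, -0.2443, 0.0262]
tool_rot: [-0.319, 3.124, 0.0]
ft_force: [0.0, 0.5, 2.3]
grip_width: 0.39
grip_force: 34.9
```

>>> {"api": "move_arm", "payload": {
  "increments": "0 0 -.3 0 0 0 255;0 0 0 0 0 0 255;0 0 -.3 0 0 0 255;0 0 0 0 0 0 255;0 0 0 0 0 0 255;0 0 0 0 0 0 255;0 0 0 0 0 0 255;0 0 0 0 0 0 255"
}}

```text
time: 12.42
position: [0.4905, -0.2444, 0.0256]
tool_rot: [-0.319, 3.124, -0.0]
ft_force: [2.0, 0.9, 5.9]
grip_width: 0.391
grip_force: 35.0
```

>>> {"api": "move_arm", "payload": {
  "increments": "0 0 -.3 0 0 0 255;0 0 0 0 0 0 255;0 0 -.3 0 0 0 255;0 0 0 0 0 0 255;0 0 0 0 0 0 255;0 0 0 0 0 0 255;0 0 0 0 0 0 255;0 0 0 0 0 0 255"
}}

```text
time: 13.08
position: [0.4907, -0.2444, 0.0253]
tool_rot: [-0.32, 3.124, -0.0]
ft_force: [0.6, 0.9, 7.7]
grip_width: 0.387
grip_force: 35.0
```

```bash
python3 look.py w7.png; python3 -c "
from h import *
print(ctrl.get_state()['ft_force'],ctrl.get_state()['torque'])"
```

```text
board 10431 [ 0.4804 -0.2451  0.0083] [0.001 0.    1.   ] (array([27.9,  8.2]), array([126.3,  93.2]), 11.7)
sink top 1838 [ 0.491  -0.2427  0.0639] (array([38.5, 10.6]), array([35.2, 55.8]), 11.8) centre [ 0.491  -0.2427  0.0359] d 0.05561159119637098
[1.23941258 0.53258981 6.57252862] [0.31090218 0.26127855 0.00212129]
```

The board lies flat with its top at z = 8.3 mm. I'll open the gripper and retreat straight up.

>>> {"api": "move_arm", "payload": {
  "increments": "0 0 0 0 0 0 200;0 0 0 0 0 0 150;0 0 0 0 0 0 105;0 0 0 0 0 0 105;0 0 0 0 0 0 105;0 0 0 0 0 0 105;0 0 0 0 0 0 105;0 0 0 0 0 0 105"
}}

```text
time: 13.8
position: [0.4898, -0.2442, 0.0245]
tool_rot: [0.319, -3.125, -0.001]
ft_force: [0.4, 1.0, -0.3]
grip_width: 0.581
grip_force: 0.0
```

>>> {"api": "move_arm", "payload": {
  "increments": "0 0 4 0 0 0 105;0 0 6 0 0 0 105;0 0 10 0 0 0 105;0 0 20 0 0 0 105;0 0 25 0 0 0 105;0 0 25 0 0 0 105;0 0 25 0 0 0 105;0 0 25 0 0 0 105"
}}

```text
time: 14.47
position: [0.4899, -0.2445, 0.1671]
tool_rot: [-0.318, 3.124, -0.0]
ft_force: [0.4, 0.5, 0.4]
grip_width: 0.587
grip_force: 0.0
```

```bash
python3 look.py w8.png
python3 - <<'E'
from h import *
s=ctrl.get_state(); print(s['time'],np.round(s['position'],3),s['grip_width'])
for n in ['side']:
    im=ctrl.get_image(n); save(im,'s8.png')
    for t in ['mouse','jar','board_sink']: print(t,ctrl.find_in(t,im)[:1])
cv2.imwrite('pics/c8.png',cv2.resize(np.hstack([cv2.imread('pics/s8.png'),cv2.imread('pics/w8.png')]),(800,300)))
E
```

```text
board 5460 [ 0.4914 -0.2427  0.0084] [0.006 0.002 1.   ] (array([-4. ,  0.7]), array([148.3,  91.8]), 11.7)
sink top 658 [ 0.4904 -0.2425  0.0641] (array([-5.4,  0.8]), array([33.9, 34.1]), 11.6) centre [ 0.4902 -0.2425  0.0361] d 0.055691104042161314
14.5167 [ 0.493 -0.246  0.172] 0.5900940480809899
mouse [{'centre': [0.6373, 0.0194, 0.0215], 'score': 0.82}]
jar [{'centre': [0.4387, 0.0093, 0.0424], 'score': 0.88}]
board_sink [{'centre': [0.4898, -0.2264, 0.0091], 'score': 0.58}]
```

View pics/c8.png

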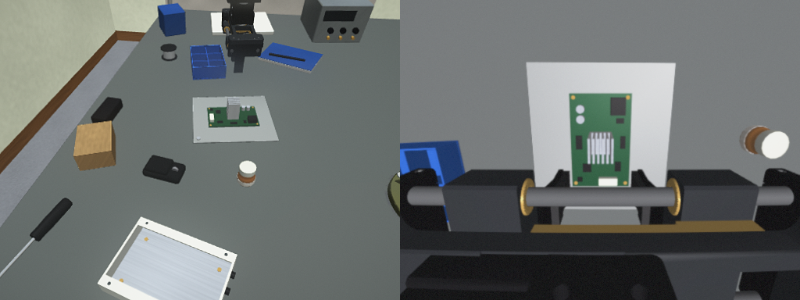

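The board lies flat, centred and square on the mat, and the mouse and jar haven't moved. I'll let the arm settle and hand in.

>>> {"api": "move_arm", "payload": {
  "increments": "0 0 0 0 0 0 105;0 0 0 0 0 0 105;0 0 0 0 0 0 105;0 0 0 0 0 0 105;0 0 0 0 0 0 105;0 0 0 0 0 0 105;0 0 0 0 0 0 105;0 0 0 0 0 0 105"
}}

```text
time: 15.38
position: [0.49, -0.2443, 0.1646]
tool_rot: [-0.319, 3.125, 0.0]
ft_force: [0.1, -1.1, -0.4]
grip_width: 0.589
grip_force: 0.0
```

```bash
python3 -c "
from bench import ctrl
print(ctrl.close_job())"
```

```text
the job is handed in; nothing more can be done
None
```

The board was squared and levelled inside the shell, lifted out, laid flat in the middle of the mat (within about 2 mm by camera) and released; the mouse and jar are where they stood, and the job was handed in at about 15 s.

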